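Hover the flower-press cover over its base, bolt holes lined up

ROBOT

A 6-joint arm with a two-finger parallel gripper is mounted at the origin on the work surface. World frame = base frame: x ahead of the robot, y to its left, z up, the work surface at z = 0. Lengths are in m, angles in rad, forces in N, time in s.
With the tool pointing down it reaches from about 0.4 to 0.825 m from the base axis. Payload 7 kg.
Tool frame: the origin (TCP) lies on the mounting face of the last link; the fingertips stand 173 mm ahead of it and the grasp point (between the pads) lies 155 mm ahead of it; x points along the fingers, y is the direction in which the jaws open and shut, and the axes are right-handed (so a half turn about x gives the same grasp; the last joint's range is limited). The gripper opens to 85 mm and grips with 20 to 120 N. Pads are 22 mm wide; open, the fingers measure 114 mm over their backs; the gripper's body (76 mm by 85 mm) begins 54 mm behind the grasp point. The pads swing forward as they close: fully open they stand 13 mm farther back than shut.
Start: joints at [1.446, 0.359, 0.012, 0, -1.224, -0.288], TCP at [0.271, 0.618, 0.405] pointing down, gripper open.
Joint ranges: [-3.07, 3.07], [-1.43, 2.12], [-1.02, 1.25], [-3.03, 1.67], [-3.05, -0], [-3.03, 3.03]. Speed limits (rad/s): [2.39, 2.39, 3.01, 3.14, 3.14, 3.14].

INTERFACE

Orientations are given as a rotation vector (axis times angle).
In Python, from cell import robot, eyes, job_done, finder gives the robot as it stands. The module is installed in compiled form; this text tells all that it offers.
- The arm moves only by the tool send_rows, never from a script. Its argument "series" is a list of rows, each a list of 3 entries, a list of its own where there are three numbers: the shift along the world's x, y, z in units of 50 mm (1.0 is 50 mm), then the turn about the world's z in degrees, then the closure in counts, from 0 (fully open) to 255 (shut). In form: [[[dx, dy, dz], yaw, hand], ...]. A call has exactly 5 rows; each row shifts and turns the pose as measured when the row begins; what a row does not reach is not made up. A row lasts 1/10 s, in which the tool goes at most 50 mm and 8.59 degrees, less where a joint would pass 70% of its speed; a pose out of reach is approached as far as the arm can. A call is refused whole if a number of a shift passes 1 or a number of a turn 8.59, either way. A call with a gripper value outside its range is refused whole. The fingers move at their own pace and stop on an object; "force" is the grip in N (left out, the last holds). Time passes only in rows, so rows that do not move let the fingers close, or fill a call up. It gives the time, the measured TCP pose, the force and the opening at its end, in the units of the state.
- robot.sense(): the state, without advancing time (a new reading comes with each control period).
- eyes.camera(name): name is "scene" or "top"; returns a dict with "image" (384x512x3 uint8, red, green, blue), "vertical_fov" (degrees; the focal length in pixels is half the picture's height over the tangent of half this angle, whatever the lens; pixels are square), "cx", "cy" (the principal point, pixels), "world_to_cam" (4x4, takes a point from world to camera coordinates). Camera axes: x right, y up, looking along -z (the intrinsics and any distortion apply to the point x, -y, -z); pixel columns grow to the right and rows downward; lengths in m; the calibration is good to about 2 mm. A picture is of the moment at which its call begins. There is no depth.
- job_done(): hands the job in, once; it reports no verdict.
Trained networks look in the newest picture that a camera, given by its name, has taken for a name from the list of things; names that differ only in an ending like _2 or _b are one class to them, and where a whole thing is asked for, a point or a joint stands for the part that bears it (a point fixed in the world has none). Each returns a list of dicts, best first, with "conf" (0 to 1); they miss things now and then, are a little off and sometimes report something else, mostly with a low value. They report only what shows in the picture. A call takes as long as a camera call.
- finder.recognise(camera, label): "xy" ([column, row] in pixels, amid what is visible of it).
The state is a dict: "time_s": time; "q": joint angles; "qd": joint speeds; "joint_torque": joint torques, N m; "eef_pos": TCP position; "tcp_rot": TCP orientation; "wrist_force": force on the tool from outside, world axes, zero at the start; "torque": the same for the moment, N m; "grip_width": finger opening in m.
Only numpy, scipy, OpenCV 4.12 (cv2) and the standard library are available. Lean on these libraries where they do the work, as an engineer would, in place of code of your own. Each camera call takes 0.05 s, during which the arm holds its last target.

TASK

Pick the plywood press cover off the paper stack by its green grip and hold it level over the dark press base, about 20 mm clear above the paper pack, with its three bolt holes right over the three brass threaded holes so that the bolts could be dropped in; it fits only one way round. The grip is only lightly glued, so squeeze it gently, no more than about 40 N. Never let the cover touch the press, leave the jar, tape roll and brass weight where they are, and finish still holding the cover there, steady: do not put it down or let go.

Things in the scene. Friction and masses are not known exactly. Their poses are not given: they have to be found in the camera images.
- cover_grip (a point): Point to grasp: centre line of the cover's grip, a solid upright green block, 24 mm wide along x (close the fingers across this), 80 mm long along y, standing 48 mm above the plate. The point is 28 mm above the plate's top face, 36 mm above its underside. It bears at most 50 N from each finger. Axes: z up, x along the plate's length, towards its single-hole end.
- cover_under (a point): Centre of the cover's underside (36 mm below cover_grip), axes as cover_grip.
- pack_top (a point): Centre of the top of the paper and card pack (88 x 90 mm, 12 mm thick) fixed on the middle of the press base: 32 mm above the table, 12 mm above the board. Axes are the base's: z up, x along its length, towards the end that has the single threaded hole.
- press: The press base: dark wooden board 220 (x) x 190 (y) x 20 mm, fixed to the table, with the paper pack fixed on its middle; origin under its centre, on the table, axes as pack_top.
- cover: The press cover: loose plywood plate 180 (x) x 150 (y) x 8 mm with the grip on its middle, about 0.22 kg (0.15 to 0.31), at first lying flat on the paper stack. Origin at the centre of the plate's underside, axes as cover_grip.
- stack: Stack of paper and card sheets, 225 x 195 mm, 24 mm high, fixed on the table, on which the cover starts; origin under its centre.
- jar_mid (a point): Closed amber glass jar, 56 mm across, 80 mm high, loose, half-way up; not part of the job.
- tape_mid (a point): Roll of red tape lying flat, 72 mm across, 24 mm high, loose, half-way up; not part of the job.
- weight_mid (a point): Small round brass paperweight, 46 mm across, 44 mm high, loose, half-way up; not part of the job.
- hole_a (a point): Bolt hole of the cover, 16 mm across with a dark rim, two-hole end, +y side (x -65, y +55 mm) in the cover's axes from its centre; the point is the hole's centre at the underside.
- thread_a (a point): Threaded hole of the press base, 8 mm bore in a brass collar, two-hole end, +y side (x -65, y +55 mm) in the base's axes from its centre, at the board's top, 20 mm above the table. hole_a belongs over it.
- hole_b (a point): Bolt hole of the cover, 16 mm across with a dark rim, two-hole end, -y side (x -65, y -55 mm) in the cover's axes from its centre; the point is the hole's centre at the underside.
- thread_b (a point): Threaded hole of the press base, 8 mm bore in a brass collar, two-hole end, -y side (x -65, y -55 mm) in the base's axes from its centre, at the board's top, 20 mm above the table. hole_b belongs over it.
- hole_c (a point): Bolt hole of the cover, 16 mm across with a dark rim, single-hole end (x +70, y 0 mm) in the cover's axes from its centre; the point is the hole's centre at the underside.
- thread_c (a point): Threaded hole of the press base, 8 mm bore in a brass collar, single-hole end (x +70, y 0 mm) in the base's axes from its centre, at the board's top, 20 mm above the table. hole_c belongs over it.

How it is judged:
By the outcome, as a careful person would: the job done as asked, in the order asked, and still so for the second after the job is handed in, while the arm keeps its last pose, push and grip.
It also fails if it takes over 51 s, if anything falls off the work surface, if the arm or the gripper's body presses on something with over 40 N, if the wrist force passes 120 N, or if a joint passes its speed limit or range.

## Working session

There is one attempt and no reset: what is moved stays moved. The work goes in short steps, Python scripts to look and compute and a tool call to move; the robot and the scene stay as the last step left them, time stands still between calls to the robot, and variables do not carry over. Pictures are saved under pics/ and viewed, and the job is handed in when it is done.

Besides the shell and the picture viewer there is one more tool, called in YAML: its name, and indented under it one key for each argument. send_rows: Moves the arm, as the interface text tells. Its arguments: {"type":"object","properties":{"series":{"type":"array"},"force":{"type":"number"}},"required":["series"]}

```bash
mkdir -p pics; ls; python3 - <<'E'
from cell import robot, eyes, finder
import cv2, numpy as np, pickle
s=robot.sense()
for k,v in s.items(): print(k,np.round(v,4))
out={}
for c in ["scene","top"]:
    d=eyes.camera(c); out[c]=d
    cv2.imwrite(f"pics/{c}0.png",d["image"][:,:,::-1])
    print(c,{k:(np.round(v,4).tolist()) for k,v in d.items() if k!="image"})
    for l in ["cover_grip","cover","press","pack_top","stack","jar_mid","tape_mid","weight_mid","hole_a","thread_a"]:
        print(l,[(np.round(r["xy"],1).tolist(),round(r["conf"],2)) for r in finder.recognise(c,l)][:6])
pickle.dump(out,open("pics/o0.pkl","wb"))
print(robot.sense()["time_s"])
E
```

```text
pics
time_s 0.0
q [ 1.4461e+00  3.5940e-01  1.1000e-02 -3.0000e-04 -1.2241e+00 -2.8810e-01]
qd [-0.0006  0.002  -0.0006 -0.0004  0.0014  0.001 ]
joint_torque [-7.00000e-04 -5.83326e+01  2.93428e+01  6.93740e+00 -5.80000e-03
 -0.00000e+00]
eef_pos [0.2707 0.6181 0.4038]
tcp_rot [-1.9944  0.4195  1.9948]
wrist_force [ 0.8068 -0.6025 -0.2306]
torque [-0.0001 -0.0056  0.0204]
grip_width 0.0851
scene {'vertical_fov': 56.3957, 'cx': 254.4147, 'cy': 189.8714, 'world_to_cam': [[0.8537, 0.5205, -0.0153, -0.4409], [-0.3011, 0.5173, 0.8011, 0.0978], [0.4249, -0.6793, 0.5984, -1.04], [0.0, 0.0, 0.0, 1.0]]}
cover_grip [([272.1, 153.7], 0.56)]
cover [([270.8, 154.3], 0.66), ([329.0, 238.8], 0.19)]
press [([207.2, 282.5], 0.62)]
pack_top [([209.1, 288.7], 0.91)]
stack [([290.2, 173.5], 0.82)]
jar_mid [([276.3, 203.8], 0.84)]
tape_mid []
weight_mid [([223.0, 202.8], 0.64)]
hole_a [([271.6, 154.8], 0.85)]
thread_a [([206.0, 285.1], 0.79)]
top {'vertical_fov': 49.1508, 'cx': 260.5028, 'cy': 201.1102, 'world_to_cam': [[-0.0061, -0.9999, -0.0106, 0.0026], [0.9892, -0.0076, 0.1467, -0.5295], [-0.1467, -0.0096, 0.9891, -0.9607], [0.0, 0.0, 0.0, 1.0]]}
cover_grip [([170.0, 239.8], 0.72)]
cover [([171.8, 240.0], 0.7)]
press [([345.2, 203.0], 0.6)]
pack_top [([343.0, 200.6], 0.97), ([170.7, 237.0], 0.36)]
stack [([146.1, 221.2], 0.98), ([252.1, 188.9], 0.22)]
jar_mid [([250.9, 186.0], 0.78)]
tape_mid [([260.4, 130.1], 0.61), ([169.1, 240.3], 0.33)]
weight_mid [([261.4, 241.3], 0.49), ([349.2, 202.8], 0.37)]
hole_a [([168.5, 237.6], 0.79)]
thread_a [([345.8, 200.2], 0.58), ([262.5, 243.2], 0.57), ([170.1, 240.6], 0.42)]
1.1
```

View pics/top0.png

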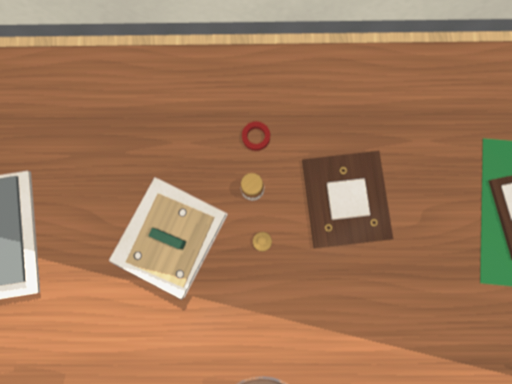

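View pics/scene0.png

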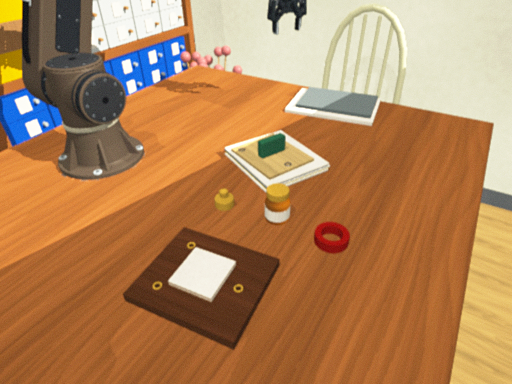

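The top view shows the cover on its stack near (170,240), with its holes at (183,212), (138,255) and (180,273); the single hole is the upper one. The press is near (348,199), with threads at (343,170) single, (328,228) and (374,223). The jar, tape and weight lie between the two. Next I'll measure these precisely.

```bash
cat > h.py <<'E'
import numpy as np, cv2
from scipy.spatial.transform import Rotation as R
def proj(d,P):
    P=np.atleast_2d(P); W=np.array(d["world_to_cam"]); c=P@W[:3,:3].T+W[:3,3]
    f=192/np.tan(np.radians(d["vertical_fov"])/2)
    return np.c_[d["cx"]+f*c[:,0]/-c[:,2], d["cy"]-f*c[:,1]/-c[:,2]]
def ray(d,uv,z):
    W=np.array(d["world_to_cam"]); f=192/np.tan(np.radians(d["vertical_fov"])/2)
    v=np.array([(uv[0]-d["cx"])/f,-(uv[1]-d["cy"])/f,-1.])
    o=-W[:3,:3].T@W[:3,3]; v=W[:3,:3].T@v
    return o+v*(z-o[2])/v[2]
def fit(model,pts):
    # planar rigid fit model xy -> pts xy ; returns centre, yaw, residual
    m=np.array(model)[:,:2];p=np.array(pts)[:,:2]
    mc=m.mean(0);pc=p.mean(0);a=m-mc;b=p-pc
    th=np.arctan2((a[:,0]*b[:,1]-a[:,1]*b[:,0]).sum(),(a*b).sum())
    r=np.array([[np.cos(th),-np.sin(th)],[np.sin(th),np.cos(th)]])
    t=pc-r@mc
    return t,np.degrees(th),p-(m@r.T+t)
H=np.array([[-.065,.055],[-.065,-.055],[.07,0]])
E
python3 - <<'E'
import pickle,cv2
from h import *
o=pickle.load(open("pics/o0.pkl","rb"))
for n,c,(x0,y0,x1,y1) in [("tc","top",(105,170,235,305)),("tp","top",(295,145,400,255)),("sc","scene",(220,120,335,195)),("sp","scene",(120,225,285,345))]:
    im=o[c]["image"][y0:y1,x0:x1,::-1]; k=4.4 if c=="top" else 4.5
    cv2.imwrite(f"pics/{n}.png",cv2.resize(im,None,fx=k,fy=k,interpolation=cv2.INTER_CUBIC))
# rough
d=o["top"]
print(fit(H,[ray(d,p,.032) for p in [(138,255),(180,273),(183,212)]]))
print(fit(H,[ray(d,p,.020) for p in [(328,228),(374,223),(343,170)]]))
E
```

```text
(array([0.44213897, 0.21280488]), np.float64(-23.532314956648033), array([[-0.0003595 , -0.0002038 ],
       [ 0.00107726,  0.00037405],
       [-0.00071776, -0.00017025]]))
(array([ 0.53677651, -0.21092827]), np.float64(5.964943764291872), array([[-0.00059605,  0.00048565],
       [-0.00077606, -0.00075517],
       [ 0.00137211,  0.00026952]]))
```

View pics/tc.png

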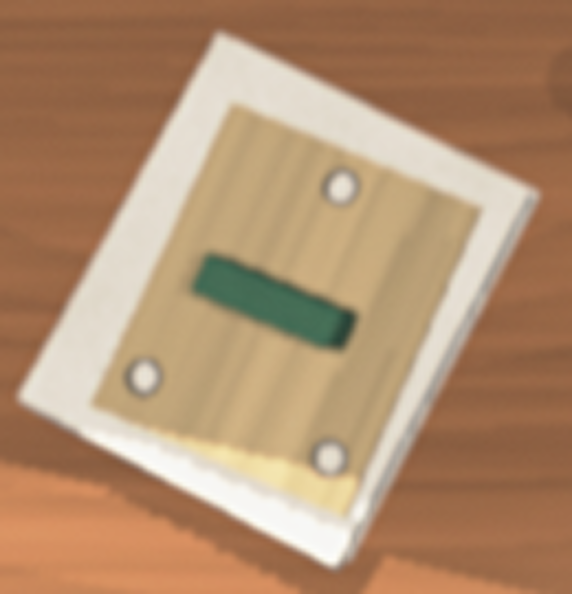

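View pics/tp.png

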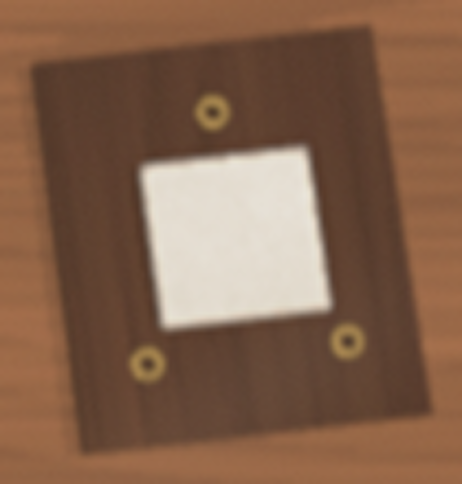

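View pics/sp.png

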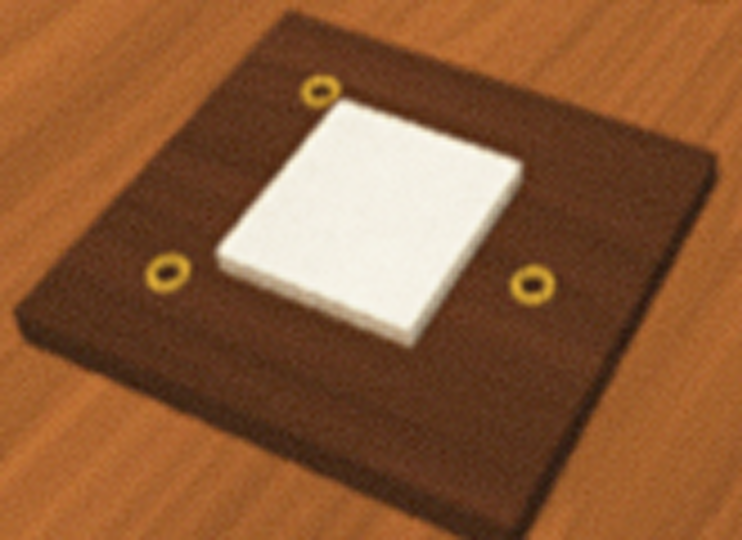

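View pics/sc.png

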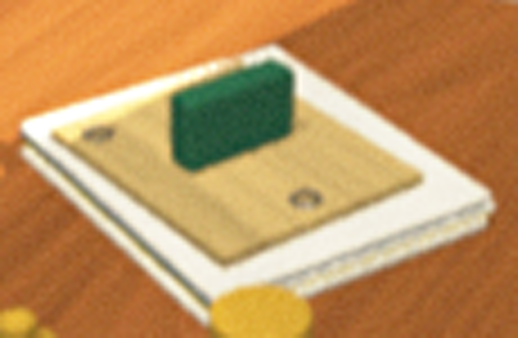

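```bash
python3 - <<'E'
import pickle
from h import *
o=pickle.load(open("pics/o0.pkl","rb"))
def un(p,x0,y0,k): return ((p[0]+.5)/k-.5+x0,(p[1]+.5)/k-.5+y0)
C=[un(p,105,170,4.4) for p in [(144,377),(329,457),(341,187)]]
P=[un(p,295,145,4.4) for p in [(148,364),(348,342),(211.5,112)]]
S=[un(p,120,225,4.5) for p in [(320,91),(168,272),(533,285)]]
for n,d,uv,z in [("cover top",o["top"],C,.032),("press top",o["top"],P,.02),("press scene",o["scene"],S,.02)]:
    t,th,r=fit(H,[ray(d,p,z) for p in uv]); print(n,np.round(t,4),round(th,2),np.round(r*1e3,1).tolist())
SC=[un(p,220,120,4.5) for p in [(98,134),(305,200)]]
print([np.round(ray(o["scene"],p,.032),4) for p in SC])
t,th,_=fit(H,[ray(o["top"],p,.032) for p in C]);a=np.radians(th)
r=np.array([[np.cos(a),-np.sin(a)],[np.sin(a),np.cos(a)]])
print(np.round(H@r.T+t,4))
from cell import robot
s=robot.sense(); print(R.from_rotvec(s["tcp_rot"]).as_matrix().round(3))
for n,xy,z in [("jar",(251,181),.08),("tape",(256,135),.024),("weight",(262,241),.044)]: print(n,ray(o["top"],xy,z).round(3))
E
```

```text
cover top [0.4415 0.2146] -23.35 [[-0.1, -0.3], [0.6, 0.3], [-0.4, -0.0]]
press top [ 0.5378 -0.2106] 6.26 [[0.2, -0.2], [-0.5, -0.2], [0.3, 0.3]]
press scene [ 0.5366 -0.2098] 6.2 [[-0.1, -0.3], [-0.0, 0.3], [0.1, -0.0]]
[array([0.3598, 0.1884, 0.032 ]), array([0.5048, 0.185 , 0.032 ])]
[[0.4036 0.2908]
 [0.36   0.1898]
 [0.5058 0.1868]]
[[-0.    -0.401 -0.916]
 [ 0.    -0.916  0.401]
 [-1.    -0.     0.   ]]
jar [0.57 0.02 0.08]
tape [0.697 0.009 0.024]
weight [ 0.435 -0.004  0.044]
```

The two cameras agree to about 1–2 mm: cover centre (0.441, 0.214) at yaw −23.4°, press (0.537, −0.210) at yaw +6.2°. Joint 6 range means I should turn the tool about −90° for the grasp, then +29.6° for the placing.

send_rows:
  series:
    - [[0.22, -0.54, -0.1], -6, 0]
    - [[0.22, -0.54, -0.1], -6, 0]
    - [[0.22, -0.54, -0.1], -6, 0]
    - [[0.22, -0.54, -0.1], -6, 0]
    - [[0.22, -0.54, -0.1], -6, 0]
  force: 30

```text
time_s: 1.6
eef_pos: [0.3257, 0.482, 0.3783]
tcp_rot: [-1.65, 0.848, 1.649]
wrist_force: [0.8, -0.1, -0.1]
grip_width: 0.0854
```

send_rows:
  series:
    - [[0.22, -0.54, -0.1], -6, 0]
    - [[0.22, -0.54, -0.1], -6, 0]
    - [[0.22, -0.54, -0.1], -6, 0]
    - [[0.22, -0.54, -0.1], -6, 0]
    - [[0.22, -0.54, -0.1], -6, 0]

```text
time_s: 2.1
eef_pos: [0.3822, 0.3411, 0.3534]
tcp_rot: [-1.264, 1.169, 1.263]
wrist_force: [0.7, -0.2, -1.1]
grip_width: 0.0853
```

send_rows:
  series:
    - [[0.24, -0.5, -0.1], -6, 0]
    - [[0.24, -0.5, -0.1], -6, 0]
    - [[0.24, -0.5, -0.1], -6, 0]
    - [[0.24, -0.5, -0.1], -6, 0]
    - [[0.2, -0.45, -0.1], -5, 0]

```text
time_s: 2.6
eef_pos: [0.4418, 0.2127, 0.329]
tcp_rot: [-0.87, 1.383, 0.868]
wrist_force: [0.1, 0.2, 0.1]
grip_width: 0.0857
```

```bash
cat >> h.py <<'E'
def tool(s,kf=0.155):
    M=R.from_rotvec(s["tcp_rot"]).as_matrix()
    return np.array(s["eef_pos"])+kf*M[:,0], np.degrees(np.arctan2(M[1,1],M[0,1])), M
E
python3 - <<'E'
from cell import robot,eyes,finder
from h import *
import pickle
s=robot.sense(); g,y,M=tool(s); print(g.round(4),y,M[:,0].round(4),M[:,1].round(4),s["q"],s["time_s"])
d=eyes.camera("scene"); cv2.imwrite("pics/s1.png",d["image"][:,:,::-1])
d=eyes.camera("top"); cv2.imwrite("pics/t1.png",d["image"][:,:,::-1])
print("need shift",(np.array([.4412,.2142])-g[:2])/.05, "yaw",(-23.35-y+90)%180-90)
E
```

```text
[0.4428 0.2131 0.174 ] 154.06676773158384 [ 0.0061  0.0024 -1.    ] [-0.8993  0.4373 -0.0044] [ 0.85185111  0.1184278  -0.49759797  0.0036533  -0.94894185 -1.30658029] 2.6
need shift [-0.03125548  0.02257756] yaw 2.583232268416168
```

View pics/s1.png

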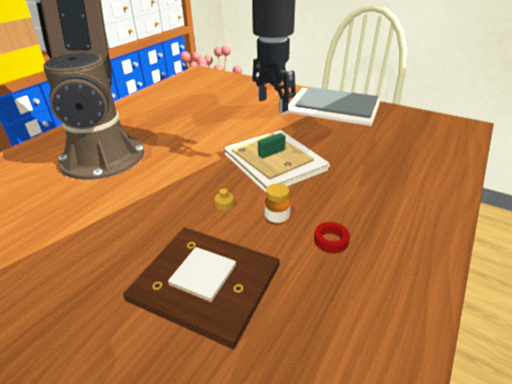

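```bash
python3 - <<'E'
from cell import robot,eyes
from h import *
s=robot.sense(); g,y,M=tool(s); print(g.round(4),y,s["time_s"])
for c in ["scene","top"]:
    d=eyes.camera(c); cv2.imwrite(f"pics/{c}2.png",d["image"][:,:,::-1])
    print(c,proj(d,[g,g+M[:,1]*.05,g-M[:,1]*.05,s["eef_pos"],[.4412,.2142,.08]]).round(1).tolist())
E
```

```text
[0.4425 0.2118 0.1734] 154.00953639249693 2.7
scene [[272.2, 104.4], [261.2, 97.9], [284.2, 111.3], [272.9, 38.8], [271.7, 137.2]]
top [[155.7, 234.4], [144.2, 256.7], [167.0, 212.5], [131.9, 228.6], [165.3, 237.8]]
```

View pics/scene2.png

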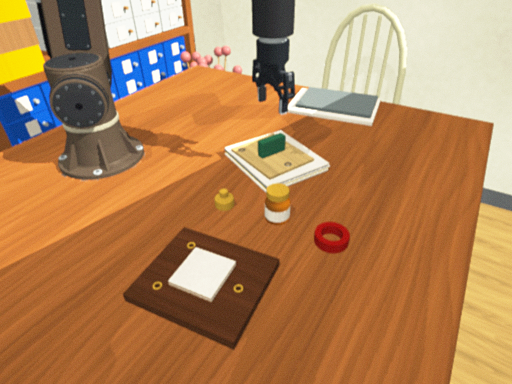

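View pics/top2.png

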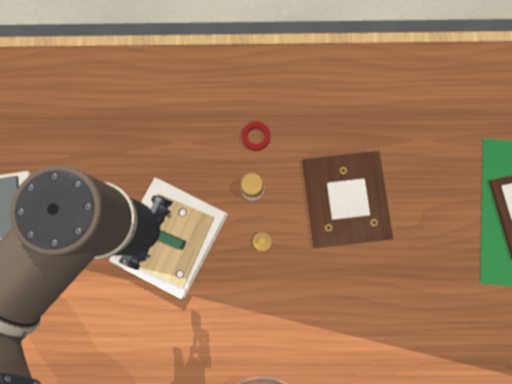

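send_rows:
  series:
    - [[-0.03, 0.05, -0.3], 2.6, 0]
    - [[0, 0, -0.4], 0, 0]
    - [[0, 0, -0.4], 0, 0]
    - [[0, 0, -0.2], 0, 0]
    - [[0, 0, 0], 0, 0]

```text
time_s: 3.3
eef_pos: [0.4401, 0.2199, 0.2647]
tcp_rot: [-0.913, 1.357, 0.913]
wrist_force: [0.3, -0.5, -0.3]
grip_width: 0.0859
```

```bash
python3 - <<'E'
from cell import robot,eyes
from h import *
s=robot.sense(); g,y,M=tool(s); print(g.round(4),y,M[:,0].round(4),s["time_s"])
print("need shift",(np.array([.4412,.2142])-g[:2])/.05, "yaw",(-23.35-y+90)%180-90)
E
```

```text
[0.4417 0.221  0.1097] 157.48700148285909 [ 0.0105  0.007  -0.9999] 3.3
need shift [-0.01073279 -0.13651227] yaw -0.8370014828590797
```

send_rows:
  series:
    - [[0, -0.13, 0], -0.8, 0]
    - [[0, 0, 0], 0, 0]
    - [[0, 0, 0], 0, 0]
    - [[0, 0, 0], 0, 0]
    - [[0, 0, 0], 0, 0]

```text
time_s: 3.8
eef_pos: [0.4408, 0.2143, 0.2677]
tcp_rot: [-0.902, 1.357, 0.903]
wrist_force: [-0.6, 0.8, 0.3]
grip_width: 0.0853
```

```bash
cat > st.py <<'E'
from cell import robot
from h import *
import sys
X,Y,A=map(float,sys.argv[1:4])
s=robot.sense(); g,y,M=tool(s)
print("g",g.round(4),"yaw",round(y,2),"ax",M[:,0].round(4),"yz",M[2,1].round(4),"tcp",np.round(s["eef_pos"],4),"t",s["time_s"],"w",round(s["grip_width"],4),"F",np.round(s["wrist_force"],1),"qd",np.abs(s["qd"]).max().round(3))
print("need shift",((np.array([X,Y])-g[:2])/.05).round(3), "yaw",round((A-y+90)%180-90,2))
E
python3 st.py .4412 .2142 -23.35
```

```text
g [0.443  0.2158 0.1127] yaw 156.73 ax [ 0.0141  0.0099 -0.9999] yz -0.009 tcp [0.4408 0.2143 0.2677] t 3.8 w 0.0853 F [-0.6  0.8  0.3] qd 0.007
need shift [-0.036 -0.033] yaw -0.08
```

send_rows:
  series:
    - [[-0.02, -0.02, 0], 0, 0]
    - [[0, 0, 0], 0, 0]
    - [[0, 0, 0], 0, 0]
    - [[0, 0, 0], 0, 0]
    - [[0, 0, 0], 0, 0]

```text
time_s: 4.3
eef_pos: [0.4398, 0.2132, 0.2682]
tcp_rot: [-0.902, 1.356, 0.903]
wrist_force: [-0.1, 0.9, 0.1]
grip_width: 0.0857
```

```bash
python3 st.py .4412 .2142 -23.35; python3 -c "
from cell import robot
import time
for i in range(3): s=robot.sense(); print(s['q'],s['tcp_rot'],s['eef_pos'])"
```

```text
g [0.4421 0.2148 0.1132] yaw 156.73 ax [ 0.0146  0.0105 -0.9998] yz -0.0093 tcp [0.4398 0.2132 0.2682] t 4.3 w 0.0857 F [-0.1  0.9  0.1] qd 0.002
need shift [-0.017 -0.013] yaw -0.08
[ 0.85655104  0.18726088 -0.58252979  0.00595207 -0.78349635 -1.2667817 ] [-0.90213815  1.35595257  0.90328558] [0.43979178 0.21321358 0.26817629]
[ 0.85655104  0.18726088 -0.58252979  0.00595207 -0.78349635 -1.2667817 ] [-0.90213815  1.35595257  0.90328558] [0.43979178 0.21321358 0.26817629]
[ 0.85655104  0.18726088 -0.58252979  0.00595207 -0.78349635 -1.2667817 ] [-0.90213815  1.35595257  0.90328558] [0.43979178 0.21321358 0.26817629]
```

send_rows:
  series:
    - [[-0.02, -0.02, -0.2], 0, 0]
    - [[0, 0, -0.2], 0, 0]
    - [[0, 0, -0.2], 0, 0]
    - [[0, 0, -0.2], 0, 0]
    - [[0, 0, 0], 0, 0]

```text
time_s: 4.8
eef_pos: [0.4383, 0.2117, 0.2238]
tcp_rot: [-0.902, 1.358, 0.903]
wrist_force: [0.8, 0.2, 0.3]
grip_width: 0.0855
```

```bash
python3 st.py .4412 .2142 -23.35
```

```text
g [0.4403 0.2132 0.0688] yaw 156.72 ax [ 0.0135  0.0095 -0.9999] yz -0.0086 tcp [0.4383 0.2117 0.2238] t 4.8 w 0.0855 F [0.8 0.2 0.3] qd 0.008
need shift [0.017 0.02 ] yaw -0.07
```

send_rows:
  series:
    - [[0.02, 0.02, 0.4], 0, 0]
    - [[0, 0, 0.4], 0, 0]
    - [[0, 0, 0.4], 0, 0]
    - [[0, 0, 0.2], 0, 0]
    - [[0, 0, 0], 0, 0]

```text
time_s: 5.3
eef_pos: [0.439, 0.2124, 0.2936]
tcp_rot: [-0.905, 1.363, 0.902]
wrist_force: [-0.4, -0.6, 0.2]
grip_width: 0.0854
```

```bash
python3 st.py .4412 .2142 -23.35
```

```text
g [0.4405 0.2131 0.1386] yaw 156.72 ax [ 0.0097  0.0048 -0.9999] yz -0.007 tcp [0.439  0.2124 0.2936] t 5.3 w 0.0854 F [-0.4 -0.6  0.2] qd 0.012
need shift [0.014 0.022] yaw -0.07
```

send_rows:
  series:
    - [[0.015, 0.02, -0.2], 0, 0]
    - [[0, 0, -0.2], 0, 0]
    - [[0, 0, -0.2], 0, 0]
    - [[0, 0, -0.2], 0, 0]
    - [[0, 0, -0.2], 0, 0]

```text
time_s: 5.8
eef_pos: [0.4389, 0.2126, 0.237]
tcp_rot: [-0.905, 1.367, 0.902]
wrist_force: [-0.4, -0.4, -0.1]
grip_width: 0.085
```

```bash
python3 st.py .4412 .2142 -23.35
```

```text
g [0.44   0.2131 0.082 ] yaw 156.69 ax [ 0.0072  0.0029 -1.    ] yz -0.0055 tcp [0.4389 0.2126 0.237 ] t 5.8 w 0.085 F [-0.4 -0.4 -0.1] qd 0.284
need shift [0.023 0.023] yaw -0.04
```

send_rows:
  series:
    - [[0.02, 0.02, -0.15], 0, 0]
    - [[0, 0, -0.1], 0, 0]
    - [[0, 0, -0.05], 0, 0]
    - [[0, 0, 0], 0, 0]
    - [[0, 0, 0], 0, 0]

```text
time_s: 6.3
eef_pos: [0.4396, 0.2133, 0.2179]
tcp_rot: [-0.906, 1.372, 0.902]
wrist_force: [-1.0, 0.3, -0.3]
grip_width: 0.0856
```

```bash
python3 st.py .4412 .2142 -23.35; python3 - <<'E'
from cell import eyes
from h import *
d=eyes.camera("scene"); im=d["image"][80:200,200:350,::-1]
cv2.imwrite("pics/s3.png",cv2.resize(im,None,fx=5,fy=5,interpolation=cv2.INTER_CUBIC))
E
```

```text
g [0.4402 0.2132 0.0629] yaw 156.69 ax [ 3.8e-03 -9.0e-04 -1.0e+00] yz -0.0039 tcp [0.4396 0.2133 0.2179] t 6.3 w 0.0856 F [-1.   0.3 -0.3] qd 0.003
need shift [0.019 0.021] yaw -0.04
```

View pics/s3.png

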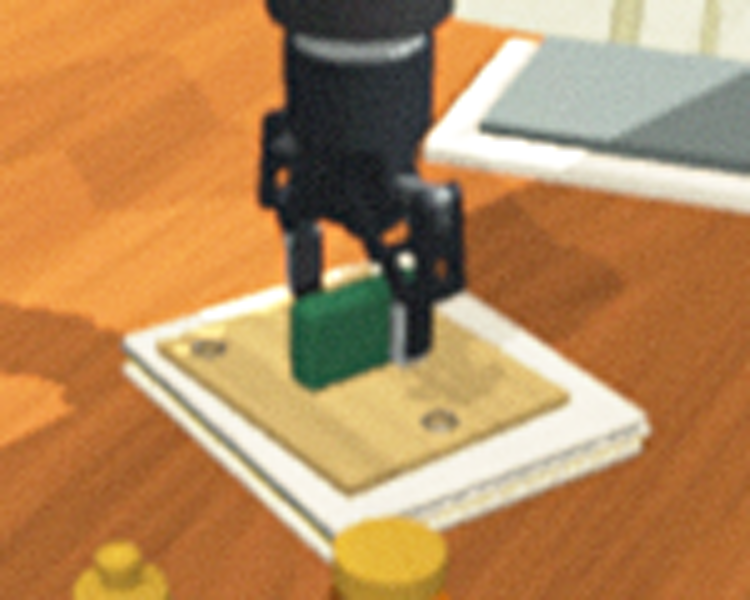

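The picture shows the open fingers on either side of the green grip, with clearance to the plate. Closing gently now.

send_rows:
  series:
    - [[0.02, 0.02, -0.03], 0, 100]
    - [[0, 0, 0], 0, 140]
    - [[0, 0, 0], 0, 160]
    - [[0, 0, 0], 0, 175]
    - [[0, 0, 0], 0, 185]
  force: 30

```text
time_s: 6.85
eef_pos: [0.441, 0.2147, 0.2178]
tcp_rot: [-0.905, 1.369, 0.902]
wrist_force: [-1.3, 0.4, 1.2]
grip_width: 0.0237
```

```bash
python3 st.py .4412 .2142 -23.35
```

```text
g [0.4419 0.2149 0.0628] yaw 156.69 ax [ 0.0058  0.0015 -1.    ] yz -0.0048 tcp [0.441  0.2147 0.2178] t 6.85 w 0.0237 F [-1.3  0.4  1.2] qd 0.003
need shift [-0.014 -0.015] yaw -0.04
```

send_rows:
  series:
    - [[0, 0, 0], 0, 255]
    - [[0, 0, 0], 0, 255]
    - [[0, 0, 0], 0, 255]
    - [[0, 0, 0.1], 0, 255]
    - [[0, 0, 0.2], 0, 255]

```text
time_s: 7.35
eef_pos: [0.4404, 0.2141, 0.2322]
tcp_rot: [-0.906, 1.372, 0.902]
wrist_force: [0.3, 0.1, -1.6]
grip_width: 0.0236
```

```bash
python3 st.py .4412 .2142 -23.35
```

```text
g [0.4409 0.214  0.0772] yaw 156.66 ax [ 3.4e-03 -9.0e-04 -1.0e+00] yz -0.0034 tcp [0.4404 0.2141 0.2322] t 7.35 w 0.0236 F [ 0.3  0.1 -1.6] qd 0.278
need shift [0.006 0.005] yaw -0.01
```

send_rows:
  series:
    - [[0, 0, 0.25], 0, 255]
    - [[0, 0, 0.3], 0, 255]
    - [[0, 0, 0.3], 0, 255]
    - [[0, 0, 0.3], 0, 255]
    - [[0, 0, 0.25], 0, 255]

```text
time_s: 7.85
eef_pos: [0.4397, 0.2133, 0.3073]
tcp_rot: [-0.906, 1.374, 0.901]
wrist_force: [0.4, 0.2, -2.6]
grip_width: 0.0234
```

send_rows:
  series:
    - [[0, 0, 0.25], 0, 255]
    - [[0, 0, 0.2], 0, 255]
    - [[0, 0, 0.1], 0, 255]
    - [[0, 0, 0], 0, 255]
    - [[0, 0, 0], 0, 255]

```text
time_s: 8.35
eef_pos: [0.4394, 0.2129, 0.3397]
tcp_rot: [-0.904, 1.37, 0.902]
wrist_force: [0.8, 0.3, -1.5]
grip_width: 0.0241
```

```bash
python3 st.py .5372 -.2102 6.2;python3 - <<'E'
from cell import eyes
from h import *
for c in ["scene","top"]:
    d=eyes.camera(c); cv2.imwrite(f"pics/{c}4.png",d["image"][:,:,::-1])
E
```

```text
g [0.4402 0.2131 0.1847] yaw 156.64 ax [ 0.0053  0.0016 -1.    ] yz -0.0042 tcp [0.4394 0.2129 0.3397] t 8.35 w 0.0241 F [ 0.8  0.3 -1.5] qd 0.004
need shift [ 1.941 -8.466] yaw 29.56
```

View pics/scene4.png

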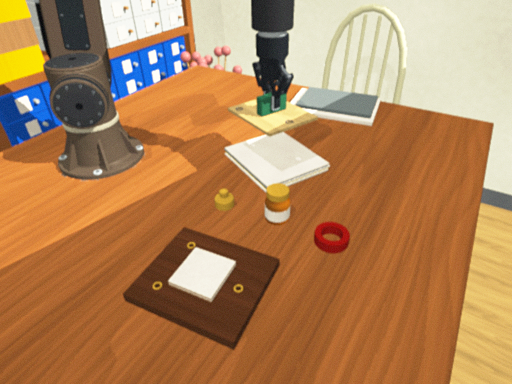

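The cover is lifted and level, with its underside about 145 mm above the table, well clear of the 80 mm jar. Carrying it over to the press.

send_rows:
  series:
    - [[0.03, -0.14, 0], 0.5, 255]
    - [[0.06, -0.28, 0], 1, 255]
    - [[0.06, -0.28, 0], 1, 255]
    - [[0.06, -0.28, 0], 1, 255]
    - [[0.06, -0.28, 0], 1, 255]

```text
time_s: 8.95
eef_pos: [0.4527, 0.1474, 0.3366]
tcp_rot: [-0.971, 1.345, 0.967]
wrist_force: [0.3, 0.5, -2.0]
grip_width: 0.0233
```

send_rows:
  series:
    - [[0.06, -0.28, 0], 1, 255]
    - [[0.06, -0.28, 0], 1, 255]
    - [[0.06, -0.28, 0], 1, 255]
    - [[0.06, -0.28, 0], 1, 255]
    - [[0.06, -0.28, 0], 1, 255]

```text
time_s: 9.45
eef_pos: [0.4675, 0.0721, 0.334]
tcp_rot: [-1.042, 1.315, 1.038]
wrist_force: [0.7, -0.3, -2.3]
grip_width: 0.0237
```

```bash
python3 st.py .5372 -.2102 6.2
```

```text
g [0.4669 0.0712 0.179 ] yaw 166.9 ax [-0.0038 -0.0056 -1.    ] yz 0.0024 tcp [0.4675 0.0721 0.334 ] t 9.45 w 0.0237 F [ 0.7 -0.3 -2.3] qd 0.508
need shift [ 1.406 -5.628] yaw 19.3
```

send_rows:
  series:
    - [[0.07, -0.28, 0.01], 1, 255]
    - [[0.07, -0.28, 0.01], 1, 255]
    - [[0.07, -0.28, 0.01], 1, 255]
    - [[0.07, -0.28, 0.01], 1, 255]
    - [[0.07, -0.28, 0.01], 1, 255]

```text
time_s: 9.95
eef_pos: [0.4844, -0.0034, 0.3339]
tcp_rot: [-1.111, 1.283, 1.11]
wrist_force: [-0.3, 0.3, -1.9]
grip_width: 0.0237
```

send_rows:
  series:
    - [[0.07, -0.28, 0.01], 1, 255]
    - [[0.07, -0.28, 0.01], 1, 255]
    - [[0.07, -0.28, 0.01], 1, 255]
    - [[0.07, -0.28, 0.01], 1, 255]
    - [[0.07, -0.28, 0.01], 1, 255]

```text
time_s: 10.45
eef_pos: [0.5011, -0.0786, 0.3337]
tcp_rot: [-1.179, 1.247, 1.182]
wrist_force: [0.1, -0.2, -1.2]
grip_width: 0.0237
```

```bash
python3 st.py .5372 -.2102 6.2
```

```text
g [ 0.499  -0.0803  0.1787] yaw 177.51 ax [-0.0135 -0.0107 -0.9999] yz 0.013 tcp [ 0.5011 -0.0786  0.3337] t 10.45 w 0.0237 F [ 0.1 -0.2 -1.2] qd 0.505
need shift [ 0.764 -2.598] yaw 8.69
```

send_rows:
  series:
    - [[0.08, -0.28, 0.01], 1, 255]
    - [[0.08, -0.28, 0.01], 1, 255]
    - [[0.08, -0.28, 0.01], 1, 255]
    - [[0.08, -0.28, 0.01], 1, 255]
    - [[0.08, -0.28, 0.01], 1, 255]

```text
time_s: 10.95
eef_pos: [0.5201, -0.1538, 0.3331]
tcp_rot: [-1.245, 1.209, 1.254]
wrist_force: [0.7, 0.5, -2.0]
grip_width: 0.0239
```

send_rows:
  series:
    - [[0.08, -0.28, 0], 1, 255]
    - [[0.08, -0.25, 0], 1, 255]
    - [[0.06, -0.15, 0], 0.5, 255]
    - [[0, 0, 0], 0, 255]
    - [[0, 0, 0], 0, 255]

```text
time_s: 11.45
eef_pos: [0.5302, -0.1921, 0.3299]
tcp_rot: [-1.274, 1.191, 1.291]
wrist_force: [-0.4, 0.2, -3.4]
grip_width: 0.0237
```

```bash
python3 st.py .5372 -.2102 6.2
```

```text
g [ 0.5264 -0.1942  0.1749] yaw -174.68 ax [-0.0245 -0.0131 -0.9996] yz 0.0256 tcp [ 0.5302 -0.1921  0.3299] t 11.45 w 0.0237 F [-0.4  0.2 -3.4] qd 0.008
need shift [ 0.215 -0.32 ] yaw 0.88
```

send_rows:
  series:
    - [[0.2, -0.3, -0.2], 0.8, 255]
    - [[0, 0, -0.4], 0, 255]
    - [[0, 0, -0.3], 0, 255]
    - [[0, 0, 0], 0, 255]
    - [[0, 0, 0], 0, 255]

```text
time_s: 11.95
eef_pos: [0.5401, -0.2054, 0.2846]
tcp_rot: [-1.287, 1.182, 1.301]
wrist_force: [-0.0, 0.1, -1.0]
grip_width: 0.0236
```

```bash
python3 st.py .5372 -.2102 6.2; python3 -c "
from cell import robot
print(robot.sense()['q'])"
```

```text
g [ 0.5366 -0.2075  0.1296] yaw -173.76 ax [-0.0231 -0.0134 -0.9996] yz 0.0244 tcp [ 0.5401 -0.2054  0.2846] t 11.95 w 0.0236 F [-0.   0.1 -1. ] qd 0.012
need shift [ 0.013 -0.054] yaw -0.04
[-0.02006631  0.31188554 -0.36284418  0.01746215 -0.91897115  0.11828045]
```

send_rows:
  series:
    - [[0, 0, 0.1], 0, 255]
    - [[0, 0, 0.2], 0, 255]
    - [[0, 0, 0.2], 0, 255]
    - [[0, 0, 0.2], 0, 255]
    - [[0, 0, 0.2], 0, 255]

```text
time_s: 12.45
eef_pos: [0.5404, -0.2047, 0.3359]
tcp_rot: [-1.29, 1.18, 1.3]
wrist_force: [-0.1, -0.4, -1.5]
grip_width: 0.0237
```

```bash
python3 st.py .5372 -.2102 6.2; python3 -c "
from cell import robot
print(robot.sense()['q'])"
```

```text
g [ 0.5373 -0.2068  0.181 ] yaw -173.69 ax [-0.02   -0.0139 -0.9997] yz 0.0214 tcp [ 0.5404 -0.2047  0.3359] t 12.45 w 0.0237 F [-0.1 -0.4 -1.5] qd 0.242
need shift [-0.001 -0.068] yaw -0.11
[-0.01851535  0.2590985  -0.30344007  0.01665882 -1.02803057  0.12001004]
```

send_rows:
  series:
    - [[0, 0, 0], 0, 255]
    - [[0, 0, 0], 0, 255]
    - [[0, 0, 0], 0, 255]
    - [[0, 0, 0], 0, 255]
    - [[0, 0, 0], 0, 255]

```text
time_s: 12.95
eef_pos: [0.5404, -0.2048, 0.338]
tcp_rot: [-1.291, 1.178, 1.297]
wrist_force: [0.6, 0.1, -1.6]
grip_width: 0.024
```

```bash
python3 st.py .5372 -.2102 6.2; python3 -c "
from cell import robot
print(robot.sense()['q'])"
```

```text
g [ 0.5378 -0.2069  0.1831] yaw -173.71 ax [-0.0167 -0.0139 -0.9998] yz 0.0182 tcp [ 0.5404 -0.2048  0.338 ] t 12.95 w 0.024 F [ 0.6  0.1 -1.6] qd 0.006
need shift [-0.012 -0.066] yaw -0.09
[-0.0187191   0.25631834 -0.30190114  0.01659583 -1.02912237  0.12000366]
```

send_rows:
  series:
    - [[0, 0.2, -0.2], 0, 255]
    - [[0, 0.4, -0.4], 0, 255]
    - [[0, 0.4, -0.4], 0, 255]
    - [[0, 0, 0], 0, 255]
    - [[0, 0, 0], 0, 255]

```text
time_s: 13.45
eef_pos: [0.5396, -0.1521, 0.2834]
tcp_rot: [-1.289, 1.18, 1.298]
wrist_force: [0.0, -1.2, -1.2]
grip_width: 0.0236
```

```bash
python3 st.py .5372 -.2102 6.2
```

```text
g [ 0.5365 -0.1543  0.1284] yaw -173.78 ax [-0.0195 -0.014  -0.9997] yz 0.0209 tcp [ 0.5396 -0.1521  0.2834] t 13.45 w 0.0236 F [ 0.  -1.2 -1.2] qd 0.03
need shift [ 0.013 -1.119] yaw -0.02
```

send_rows:
  series:
    - [[0, -0.1, 0.1], 0, 255]
    - [[0, -0.2, 0.2], 0, 255]
    - [[0, -0.2, 0.2], 0, 255]
    - [[0, -0.2, 0.2], 0, 255]
    - [[0, -0.2, 0.2], 0, 255]

```text
time_s: 13.95
eef_pos: [0.5396, -0.2013, 0.333]
tcp_rot: [-1.29, 1.18, 1.297]
wrist_force: [0.1, -0.4, -2.1]
grip_width: 0.0237
```

```bash
python3 st.py .5372 -.2102 6.2
```

```text
g [ 0.5367 -0.2036  0.178 ] yaw -173.77 ax [-0.0186 -0.0147 -0.9997] yz 0.0201 tcp [ 0.5396 -0.2013  0.333 ] t 13.95 w 0.0237 F [ 0.1 -0.4 -2.1] qd 0.26
need shift [ 0.009 -0.132] yaw -0.03
```

send_rows:
  series:
    - [[0, 0, 0], -4, 255]
    - [[0, 0, 0], -8, 255]
    - [[0, 0, 0], -8, 255]
    - [[0, 0, 0], -8, 255]
    - [[0, 0, 0], -8, 255]

```text
time_s: 14.45
eef_pos: [0.5396, -0.2084, 0.3409]
tcp_rot: [-0.797, 1.436, 0.802]
wrist_force: [-0.8, -0.9, -2.5]
grip_width: 0.0236
```

```bash
cat >> st.py <<'E'
# tilt error in tool frame vs grasp, expressed in final-yaw world axes
d=np.array([.0058,.0015]); 
def rot(v,a): a=np.radians(a); return np.array([np.cos(a)*v[0]-np.sin(a)*v[1],np.sin(a)*v[0]+np.cos(a)*v[1]])
ref=rot(d,y-156.69); e=M[:2,0]-ref
print("tilt err world now",e.round(4)," in final frame",rot(e,186.2-y).round(4),"q",np.round(s["q"],3))
E
python3 st.py .5372 -.2102 6.2
```

```text
g [ 0.5372 -0.2091  0.186 ] yaw 148.68 ax [-0.0156 -0.0049 -0.9999] yz 0.0108 tcp [ 0.5396 -0.2084  0.3409] t 14.45 w 0.0236 F [-0.8 -0.9 -2.5] qd 1.412
need shift [-0.    -0.022] yaw 37.52
tilt err world now [-0.0215 -0.0055]  in final frame [-0.0137 -0.0175] q [-0.029  0.255 -0.292  0.006 -1.039 -0.521]
```

send_rows:
  series:
    - [[0, 0, 0], -4, 255]
    - [[0, 0, 0.1], 0, 255]
    - [[0, 0, 0.2], 0, 255]
    - [[0, 0, 0.2], 0, 255]
    - [[0, 0, 0.2], 0, 255]

```text
time_s: 14.95
eef_pos: [0.5389, -0.2119, 0.3813]
tcp_rot: [-0.74, 1.456, 0.745]
wrist_force: [0.3, -0.3, -2.9]
grip_width: 0.0233
```

```bash
python3 st.py .5372 -.2102 6.2
```

```text
g [ 0.5367 -0.2125  0.2263] yaw 144.41 ax [-0.0141 -0.004  -0.9999] yz 0.0091 tcp [ 0.5389 -0.2119  0.3813] t 14.95 w 0.0233 F [ 0.3 -0.3 -2.9] qd 0.24
need shift [0.009 0.046] yaw 41.79
tilt err world now [-0.0201 -0.0043]  in final frame [-0.0122 -0.0166] q [-0.035  0.223 -0.236  0.005 -1.126 -0.588]
```

send_rows:
  series:
    - [[0, 0, 0], 0, 255]
    - [[0, 0, 0], 0, 255]
    - [[0, 0, -0.5], 0, 255]
    - [[0, 0, -0.5], 0, 255]
    - [[0, 0, 0], 0, 255]

```text
time_s: 15.45
eef_pos: [0.5392, -0.2117, 0.3337]
tcp_rot: [-0.744, 1.449, 0.743]
wrist_force: [0.2, 0.7, -1.6]
grip_width: 0.0236
```

```bash
python3 st.py .5372 -.2102 6.2
```

```text
g [ 0.538  -0.2124  0.1787] yaw 144.57 ax [-0.0076 -0.0045 -1.    ] yz 0.0036 tcp [ 0.5392 -0.2117  0.3337] t 15.45 w 0.0236 F [ 0.2  0.7 -1.6] qd 0.043
need shift [-0.016  0.045] yaw 41.63
tilt err world now [-0.0136 -0.0048]  in final frame [-0.007  -0.0126] q [-0.035  0.261 -0.302  0.006 -1.015 -0.586]
```

send_rows:
  series:
    - [[0, 0, 0], 0, 255]
    - [[0, 0, 0.15], 0, 255]
    - [[0, 0, 0.15], 0, 255]
    - [[0, 0, 0.15], 0, 255]
    - [[0, 0, 0.15], 0, 255]

```text
time_s: 15.95
eef_pos: [0.54, -0.2118, 0.3689]
tcp_rot: [-0.747, 1.448, 0.743]
wrist_force: [-0.3, -0.1, -1.3]
grip_width: 0.0235
```

```bash
python3 st.py .5372 -.2102 6.2
```

```text
g [ 0.5391 -0.2127  0.2139] yaw 144.66 ax [-0.006  -0.0057 -1.    ] yz 0.0016 tcp [ 0.54   -0.2118  0.3689] t 15.95 w 0.0235 F [-0.3 -0.1 -1.3] qd 0.185
need shift [-0.038  0.05 ] yaw 41.54
tilt err world now [-0.012 -0.006]  in final frame [-0.005  -0.0124] q [-0.035  0.231 -0.255  0.007 -1.09  -0.585]
```

send_rows:
  series:
    - [[0, 0, 0], -8, 255]
    - [[0, 0, 0], -8, 255]
    - [[0, 0, 0], -8, 255]
    - [[0, 0, 0], 0, 255]
    - [[0, 0, 0], 0, 255]

```text
time_s: 16.45
eef_pos: [0.5407, -0.212, 0.3764]
tcp_rot: [-0.416, 1.531, 0.407]
wrist_force: [0.2, 0.2, -1.7]
grip_width: 0.0237
```

```bash
python3 st.py .5372 -.2102 6.2
```

```text
g [ 0.541  -0.2128  0.2215] yaw 120.08 ax [ 0.0015 -0.0051 -1.    ] yz -0.0052 tcp [ 0.5407 -0.212   0.3764] t 16.45 w 0.0237 F [ 0.2  0.2 -1.7] qd 0.016
need shift [-0.075  0.053] yaw 66.12
tilt err world now [-0.004  -0.0029]  in final frame [ 0.001  -0.0049] q [-0.035  0.224 -0.246  0.006 -1.099 -1.013]
```

send_rows:
  series:
    - [[0, 0, -0.5], 0, 255]
    - [[0, 0, -0.5], 0, 255]
    - [[0, 0, 0], 0, 255]
    - [[0, 0, 0], 0, 255]
    - [[0, 0, 0], 0, 255]

```text
time_s: 16.95
eef_pos: [0.5416, -0.2123, 0.3295]
tcp_rot: [-0.43, 1.524, 0.417]
wrist_force: [0.6, -0.0, -0.7]
grip_width: 0.0236
```

```bash
python3 st.py .5372 -.2102 6.2
```

```text
g [ 0.5427 -0.2133  0.1745] yaw 120.96 ax [ 0.0067 -0.0065 -1.    ] yz -0.009 tcp [ 0.5416 -0.2123  0.3295] t 16.95 w 0.0236 F [ 0.6 -0.  -0.7] qd 0.018
need shift [-0.11   0.062] yaw 65.24
tilt err world now [ 0.0011 -0.0043]  in final frame [ 0.0044 -0.0008] q [-0.035  0.264 -0.309  0.007 -0.991 -0.999]
```

send_rows:
  series:
    - [[-0.1, 0.06, 0], 4, 255]
    - [[0, 0, 0], 8, 255]
    - [[0, 0, 0], 8, 255]
    - [[0, 0, 0], 8, 255]
    - [[0, 0, 0], 8, 255]

```text
time_s: 17.45
eef_pos: [0.5383, -0.2095, 0.3366]
tcp_rot: [-0.935, 1.349, 0.918]
wrist_force: [0.5, 0.7, -2.3]
grip_width: 0.0235
```

send_rows:
  series:
    - [[0, 0, 0], 8, 255]
    - [[0, 0, 0], 8, 255]
    - [[0, 0, 0], 8, 255]
    - [[0, 0, 0], 3, 255]
    - [[0, 0, 0], 0, 255]

```text
time_s: 17.95
eef_pos: [0.54, -0.2098, 0.3441]
tcp_rot: [-1.309, 1.123, 1.284]
wrist_force: [-0.6, -0.5, -1.5]
grip_width: 0.0236
```

```bash
python3 st.py .5372 -.2102 6.2
```

```text
g [ 0.5441 -0.2086  0.1891] yaw -172.8 ax [ 0.0263  0.0077 -0.9996] yz -0.027 tcp [ 0.54   -0.2098  0.3441] t 17.95 w 0.0236 F [-0.6 -0.5 -1.5] qd 0.013
need shift [-0.137 -0.031] yaw -1.0
tilt err world now [0.0221 0.0034]  in final frame [0.0221 0.003 ] q [-0.036  0.243 -0.294 -0.01  -1.008  0.167]
```

send_rows:
  series:
    - [[-0.06, 0, -0.15], -1, 255]
    - [[0, 0, -0.2], 0, 255]
    - [[0, 0, -0.2], 0, 255]
    - [[0, 0, -0.2], 0, 255]
    - [[0, 0, -0.15], 0, 255]

```text
time_s: 18.45
eef_pos: [0.5369, -0.2098, 0.2976]
tcp_rot: [-1.294, 1.133, 1.264]
wrist_force: [0.8, -0.9, -1.6]
grip_width: 0.0234
```

send_rows:
  series:
    - [[0, 0, -0.1], 0, 255]
    - [[0, 0, -0.05], 0, 255]
    - [[0, 0, 0.4], 0, 255]
    - [[0, 0, 0.4], 0, 255]
    - [[0, 0, 0.3], 0, 255]

```text
time_s: 18.95
eef_pos: [0.5357, -0.2097, 0.3403]
tcp_rot: [-1.288, 1.14, 1.272]
wrist_force: [0.6, -0.0, -1.2]
grip_width: 0.0237
```

```bash
python3 st.py .5372 -.2102 6.2
```

```text
g [ 0.5387 -0.2085  0.1853] yaw -174.19 ax [ 0.0195  0.0076 -0.9998] yz -0.0201 tcp [ 0.5357 -0.2097  0.3403] t 18.95 w 0.0237 F [ 0.6 -0.  -1.2] qd 0.336
need shift [-0.031 -0.034] yaw 0.39
tilt err world now [0.0151 0.0035]  in final frame [0.0151 0.0036] q [-0.036  0.242 -0.305 -0.01  -1.005  0.143]
```

send_rows:
  series:
    - [[0, 0, 0], 0.4, 255]
    - [[0, 0, -0.1], 0, 255]
    - [[0, 0, -0.2], 0, 255]
    - [[0, 0, -0.2], 0, 255]
    - [[0, 0, -0.2], 0, 255]

```text
time_s: 19.45
eef_pos: [0.5359, -0.2097, 0.3033]
tcp_rot: [-1.295, 1.133, 1.274]
wrist_force: [-0.2, -0.4, -2.1]
grip_width: 0.0237
```

```bash
python3 st.py .5372 -.2102 6.2
```

```text
g [ 0.5395 -0.2085  0.1484] yaw -173.75 ax [ 0.0232  0.0076 -0.9997] yz -0.0239 tcp [ 0.5359 -0.2097  0.3033] t 19.45 w 0.0237 F [-0.2 -0.4 -2.1] qd 0.246
need shift [-0.047 -0.034] yaw -0.05
tilt err world now [0.0189 0.0034]  in final frame [0.0189 0.0034] q [-0.036  0.277 -0.351 -0.011 -0.919  0.152]
```

send_rows:
  series:
    - [[0, 0, -0.2], 0, 255]
    - [[0, 0, -0.15], 0, 255]
    - [[0, 0, -0.1], 0, 255]
    - [[0, 0, -0.05], 0, 255]
    - [[0, 0, 0], 0, 255]

```text
time_s: 19.95
eef_pos: [0.5349, -0.2095, 0.2716]
tcp_rot: [-1.291, 1.138, 1.28]
wrist_force: [0.4, -0.4, -2.6]
grip_width: 0.0237
```

```bash
python3 st.py .5372 -.2102 6.2
```

```text
g [ 0.5373 -0.2083  0.1167] yaw -173.77 ax [ 0.0159  0.0083 -0.9998] yz -0.0167 tcp [ 0.5349 -0.2095  0.2716] t 19.95 w 0.0237 F [ 0.4 -0.4 -2.6] qd 0.004
need shift [-0.002 -0.039] yaw -0.03
tilt err world now [0.0115 0.0041]  in final frame [0.0116 0.0041] q [-0.036  0.313 -0.385 -0.012 -0.857  0.153]
```

send_rows:
  series:
    - [[0, 0, 0.5], 0, 255]
    - [[0, 0, 0.5], 0, 255]
    - [[0, 0, 0], 0, 255]
    - [[0, -0.03, -0.05], 0, 255]
    - [[0, 0, -0.1], 0, 255]

```text
time_s: 20.45
eef_pos: [0.5352, -0.2112, 0.3165]
tcp_rot: [-1.293, 1.137, 1.278]
wrist_force: [-0.1, -0.1, -1.6]
grip_width: 0.0239
```

```bash
python3 st.py .5372 -.2102 6.2
```

```text
g [ 0.538  -0.21    0.1616] yaw -173.76 ax [ 0.0185  0.0079 -0.9998] yz -0.0192 tcp [ 0.5352 -0.2112  0.3165] t 20.45 w 0.0239 F [-0.1 -0.1 -1.6] qd 0.124
need shift [-0.016 -0.005] yaw -0.04
tilt err world now [0.0142 0.0037]  in final frame [0.0142 0.0037] q [-0.039  0.265 -0.334 -0.011 -0.954  0.154]
```

send_rows:
  series:
    - [[0, 0, -0.15], 0, 255]
    - [[0, 0, -0.2], 0, 255]
    - [[0, 0, -0.15], 0, 255]
    - [[0, 0, -0.1], 0, 255]
    - [[0, 0, -0.05], 0, 255]

```text
time_s: 20.95
eef_pos: [0.5337, -0.2111, 0.277]
tcp_rot: [-1.288, 1.141, 1.283]
wrist_force: [0.2, -0.2, -1.5]
grip_width: 0.0237
```

```bash
python3 st.py .5372 -.2102 6.2
```

```text
g [ 0.5356 -0.2097  0.122 ] yaw -173.81 ax [ 0.0118  0.0089 -0.9999] yz -0.0127 tcp [ 0.5337 -0.2111  0.277 ] t 20.95 w 0.0237 F [ 0.2 -0.2 -1.5] qd 0.064
need shift [ 0.033 -0.01 ] yaw 0.01
tilt err world now [0.0075 0.0047]  in final frame [0.0075 0.0047] q [-0.039  0.307 -0.378 -0.012 -0.874  0.155]
```

send_rows:
  series:
    - [[0.05, -0.01, -0.05], 0, 255]
    - [[0, 0, -0.1], 0, 255]
    - [[0, 0, -0.1], 0, 255]
    - [[0, 0, -0.1], 0, 255]
    - [[0, 0, -0.05], 0, 255]

```text
time_s: 21.45
eef_pos: [0.5368, -0.2116, 0.2553]
tcp_rot: [-1.288, 1.141, 1.283]
wrist_force: [-0.4, -0.3, -0.8]
grip_width: 0.0234
```

```bash
python3 st.py .5372 -.2102 6.2
python3 - <<'E'
from cell import eyes,robot
from h import *
import pickle
s=robot.sense(); o={"s":s}
for c in ["scene","top"]:
    d=eyes.camera(c); o[c]=d
pickle.dump(o,open("pics/o5.pkl","wb"))
for n,c,(x0,y0,x1,y1) in [("t5","top",(285,135,410,265)),("s5","scene",(110,190,290,345))]:
    im=o[c]["image"][y0:y1,x0:x1,::-1]; k=4.4
    cv2.imwrite(f"pics/{n}.png",cv2.resize(im,None,fx=k,fy=k,interpolation=cv2.INTER_CUBIC))
E
```

```text
g [ 0.5387 -0.2103  0.1003] yaw -173.79 ax [ 0.0121  0.0087 -0.9999] yz -0.013 tcp [ 0.5368 -0.2116  0.2553] t 21.45 w 0.0234 F [-0.4 -0.3 -0.8] qd 0.057
need shift [-0.03   0.002] yaw -0.01
tilt err world now [0.0078 0.0045]  in final frame [0.0078 0.0045] q [-0.04   0.337 -0.394 -0.012 -0.828  0.157]
```

View pics/t5.png

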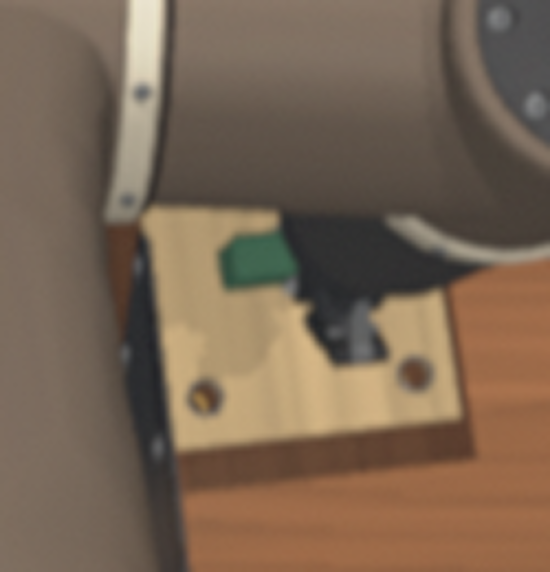

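View pics/s5.png

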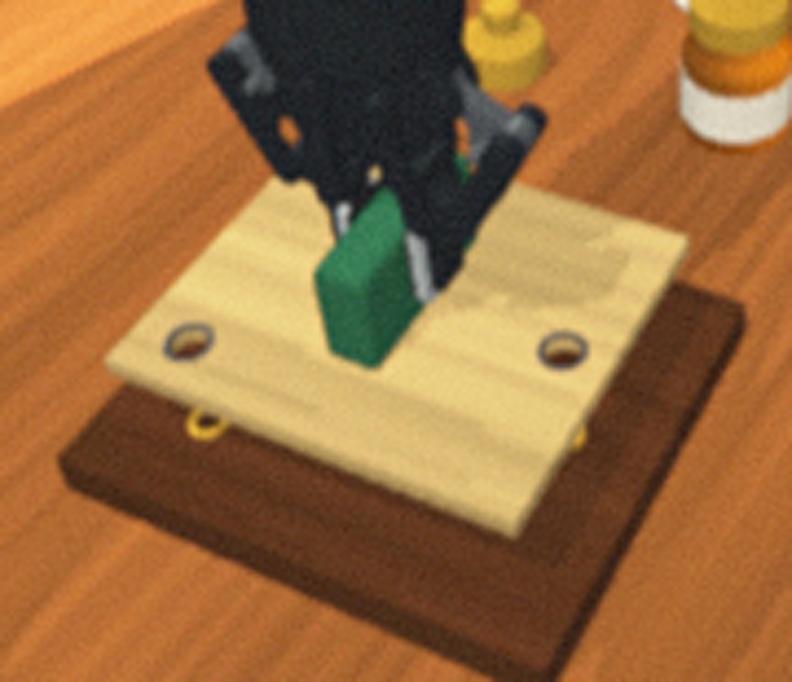

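```bash
cat > pose.py <<'E'
from h import *
import pickle
from scipy.optimize import least_squares
def solve(o,top,scene,k,t0,s0,z0,free=True):
    un=lambda p,x0: ((p[0]+.5)/k-.5+x0[0],(p[1]+.5)/k-.5+x0[1])
    T=.008
    def pts(x,m):
        m=np.array(m,float); return R.from_euler("zyx",[x[3],x[4],x[5]]).apply(m)+x[:3]
    def res(x):
        r=[]
        for cam,L,c0 in (("top",top,t0),("scene",scene,s0)):
            if not L: continue
            uv=np.array([un(p,c0) for p,_ in L]); P=proj(o[cam],pts(x,[m for _,m in L]))
            r.append((P-uv).ravel())
        r=np.concatenate(r)
        return np.r_[r, (x[4:]-0)/np.radians(2)*.5]
    q=least_squares(res,[.537,-.21,z0,np.radians(6),0,0])
    x=q.x; print("pos",x[:3].round(4),"deg",np.degrees(x[3:]).round(2),"res px",q.fun.round(2))
    print("hole pos",pts(x,np.c_[H,[0,0,0]]).round(4).tolist())
    return x
E
python3 - <<'E'
from pose import *
o=pickle.load(open("pics/o5.pkl","rb"))
h=lambda i:(*H[i],.008)
top=[((205,398),h(0)),((415,373),h(1))]
scene=[((189,342),h(1)),((563,351),h(2)),((107,360),(-.09,-.075,.008)),((689,240),(.09,.075,.008)),((511,519),(.09,-.075,.008))]
x=solve(o,top,scene,4.4,(285,135),(110,190),.06)
x=solve(o,[],scene,4.4,(285,135),(110,190),.06)
for n,z in [("top",.0695)]:
    print([ray(o["top"],((p[0]+.5)/4.4-.5+285,(p[1]+.5)/4.4-.5+135),z).round(4) for p,_ in top])
# press thread positions
a=np.radians(6.2);r=np.array([[np.cos(a),-np.sin(a)],[np.sin(a),np.cos(a)]]);print((H@r.T+[.5372,-.2102]).round(4))
E
```

```text
pos [ 0.5394 -0.2107  0.0614] deg [ 5.83 -2.05 -1.07] res px [-0.28 -0.08 -0.12  0.3  -0.04  0.27 -0.01 -0.09 -0.74 -0.14  0.44 -0.11
  0.32  0.18 -0.51 -0.27]
hole pos [[0.4692, -0.1626, 0.058], [0.4804, -0.272, 0.0605], [0.609, -0.2035, 0.0638]]
pos [ 0.5371 -0.2083  0.0581] deg [ 5.82 -1.75 -0.72] res px [ 0.33  0.19 -0.27 -0.05 -0.22 -0.25  0.   -0.05  0.14  0.14 -0.44 -0.18]
hole pos [[0.4669, -0.1602, 0.0553], [0.4781, -0.2696, 0.057], [0.6067, -0.2012, 0.0601]]
[array([ 0.4684, -0.1625,  0.0695]), array([ 0.4806, -0.2719,  0.0695])]
[[ 0.4666 -0.1625]
 [ 0.4785 -0.2719]
 [ 0.6068 -0.2026]]
```

```bash
python3 - <<'E'
import pose
from pose import *
o=pickle.load(open("pics/o0.pkl","rb"))
h=lambda i:(*H[i],0.)
k=4.4/4.5
sc=lambda p:(p[0],p[1])
# use common k by rescaling scene crop coordinates to 4.4
f=lambda p:((p[0]+.5)*k-.5,(p[1]+.5)*k-.5)
top=[((148,364),h(0)),((348,342),h(1)),((211.5,112),h(2))]
scene=[(f((320,91)),h(0)),(f((168,272)),h(1)),(f((533,285)),h(2)),
 (f((218,252)),(-.044,-.045,.012)),(f((411,332)),(.044,-.045,.012)),(f((521,162)),(.044,.045,.012)),(f((341,99)),(-.044,.045,.012)),
 (f((14,313)),(-.11,-.095,0)),(f((716,156)),(.11,.095,0)),(f((292,11)),(-.11,.095,0))]
solve(o,top,scene,4.4,(295,145),(120,225),.02)
solve(o,[],scene,4.4,(295,145),(120,225),.02)
E
```

```text
pos [ 0.5369 -0.2107  0.0205] deg [ 5.84 -0.64  0.04] res px [-0.24  0.32 -0.21  0.35  0.5   0.31  0.23  0.28 -0.34  0.4  -0.34  0.1
  0.37  0.26  0.24 -0.25  0.85  0.63  0.93  0.64 -1.06 -0.47  0.56 -1.04
 -0.75 -0.42 -0.16  0.01]
hole pos [[0.4666, -0.1626, 0.0197], [0.4778, -0.272, 0.0198], [0.6065, -0.2036, 0.0213]]
pos [ 0.5343 -0.2084  0.0166] deg [ 5.7  -0.53  0.42] res px [ 0.27  0.27 -0.09  0.31 -0.78  0.08  0.5   0.25 -0.06 -0.26  0.48  0.71
  0.89  0.7  -0.49 -0.63 -0.05 -0.98 -0.63 -0.45 -0.13  0.1 ]
hole pos [[0.4642, -0.1601, 0.0163], [0.4751, -0.2696, 0.0157], [0.604, -0.2015, 0.0173]]
```

send_rows:
  series:
    - [[0, 0, 0.4], 0, 255]
    - [[0, 0.1, 0.4], 0, 255]
    - [[0, 0.2, 0.2], 0, 255]
    - [[0, 0.28, 0], 0, 255]
    - [[0, 0.28, 0], 0, 255]

```text
time_s: 22.05
eef_pos: [0.5362, -0.1673, 0.3064]
tcp_rot: [-1.286, 1.142, 1.282]
wrist_force: [-0.4, -0.3, -2.5]
grip_width: 0.0236
```

```bash
python3 st.py .5372 -.2102 6.2
```

```text
g [ 0.5379 -0.1659  0.1514] yaw -173.95 ax [ 0.0112  0.0091 -0.9999] yz -0.0121 tcp [ 0.5362 -0.1673  0.3064] t 22.05 w 0.0236 F [-0.4 -0.3 -2.5] qd 0.284
need shift [-0.014 -0.886] yaw 0.15
tilt err world now [0.0069 0.0049]  in final frame [0.0069 0.0049] q [ 0.043  0.256 -0.373 -0.011 -0.93   0.069]
```

send_rows:
  series:
    - [[0, 0, 0], 0, 255]
    - [[0, -0.28, 0], 0, 255]
    - [[0, -0.28, 0], 0, 255]
    - [[0, -0.2, 0], 0, 255]
    - [[0, -0.1, 0], 0, 255]

```text
time_s: 22.55
eef_pos: [0.5356, -0.2095, 0.304]
tcp_rot: [-1.287, 1.142, 1.288]
wrist_force: [-0.8, -0.6, -2.4]
grip_width: 0.0234
```

```bash
python3 st.py .5372 -.2102 6.2
```

```text
g [ 0.5368 -0.208   0.149 ] yaw -173.68 ax [ 0.0078  0.0097 -0.9999] yz -0.0089 tcp [ 0.5356 -0.2095  0.304 ] t 22.55 w 0.0234 F [-0.8 -0.6 -2.4] qd 0.108
need shift [ 0.007 -0.045] yaw -0.12
tilt err world now [0.0035 0.0056]  in final frame [0.0035 0.0055] q [-0.036  0.281 -0.344 -0.012 -0.939  0.154]
```

send_rows:
  series:
    - [[0, -0.04, -0.1], -0.1, 255]
    - [[0, 0, -0.2], 0, 255]
    - [[0, 0, -0.2], 0, 255]
    - [[0, 0, -0.15], 0, 255]
    - [[0, 0, -0.1], 0, 255]

```text
time_s: 23.05
eef_pos: [0.535, -0.2134, 0.2625]
tcp_rot: [-1.282, 1.145, 1.285]
wrist_force: [-0.9, -0.5, -2.5]
grip_width: 0.0235
```

```bash
python3 st.py .5372 -.2102 6.2
```

```text
g [ 0.536  -0.2119  0.1075] yaw -174.0 ax [ 0.0068  0.0099 -0.9999] yz -0.0078 tcp [ 0.535  -0.2134  0.2625] t 23.05 w 0.0235 F [-0.9 -0.5 -2.5] qd 0.121
need shift [0.024 0.034] yaw 0.2
tilt err world now [0.0025 0.0058]  in final frame [0.0025 0.0058] q [-0.044  0.329 -0.386 -0.014 -0.85   0.158]
```

send_rows:
  series:
    - [[0, 0, -0.06], 0, 255]
    - [[0, 0, -0.02], 0, 255]
    - [[0, 0, 0], 0, 255]
    - [[0, 0, 0], 0, 255]
    - [[0, 0, 0], 0, 255]

```text
time_s: 23.55
eef_pos: [0.5351, -0.2127, 0.2575]
tcp_rot: [-1.283, 1.145, 1.287]
wrist_force: [-0.8, 0.6, -2.7]
grip_width: 0.0233
```

```bash
python3 st.py .5372 -.2102 6.2
```

```text
g [ 0.536  -0.2112  0.1025] yaw -173.92 ax [ 0.0058  0.0099 -0.9999] yz -0.0068 tcp [ 0.5351 -0.2127  0.2575] t 23.55 w 0.0233 F [-0.8  0.6 -2.7] qd 0.003
need shift [0.023 0.02 ] yaw 0.12
tilt err world now [0.0015 0.0058]  in final frame [0.0015 0.0058] q [-0.043  0.335 -0.391 -0.014 -0.84   0.158]
```

send_rows:
  series:
    - [[0, 0.02, -0.04], 0.1, 255]
    - [[0, 0, -0.08], 0, 255]
    - [[0, 0, -0.08], 0, 255]
    - [[0, 0, -0.04], 0, 255]
    - [[0, 0, 0], 0, 255]

```text
time_s: 24.05
eef_pos: [0.5352, -0.2116, 0.245]
tcp_rot: [-1.285, 1.144, 1.287]
wrist_force: [0.9, 0.3, -1.2]
grip_width: 0.0231
```

```bash
python3 st.py .5372 -.2102 6.2
python3 - <<'E'
from cell import eyes,robot
from h import *
import pickle
s=robot.sense(); o={"s":s}
for c in ["scene","top"]:
    d=eyes.camera(c); o[c]=d
pickle.dump(o,open("pics/o6.pkl","wb"))
for n,c,(x0,y0,x1,y1) in [("t6","top",(285,175,410,265)),("s6","scene",(110,200,290,345))]:
    im=o[c]["image"][y0:y1,x0:x1,::-1]; k=4.4
    cv2.imwrite(f"pics/{n}.png",cv2.resize(im,None,fx=k,fy=k,interpolation=cv2.INTER_CUBIC))
E
```

```text
g [ 0.5363 -0.2101  0.09  ] yaw -173.81 ax [ 0.0071  0.0099 -0.9999] yz -0.0081 tcp [ 0.5352 -0.2116  0.245 ] t 24.05 w 0.0231 F [ 0.9  0.3 -1.2] qd 0.002
need shift [ 0.017 -0.002] yaw 0.01
tilt err world now [0.0027 0.0057]  in final frame [0.0027 0.0057] q [-0.041  0.349 -0.404 -0.014 -0.811  0.158]
```

View pics/t6.png

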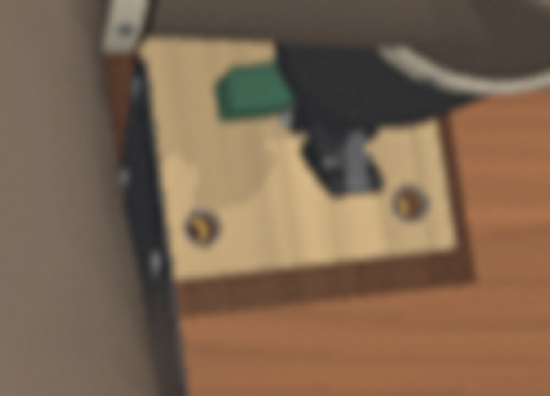

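View pics/s6.png

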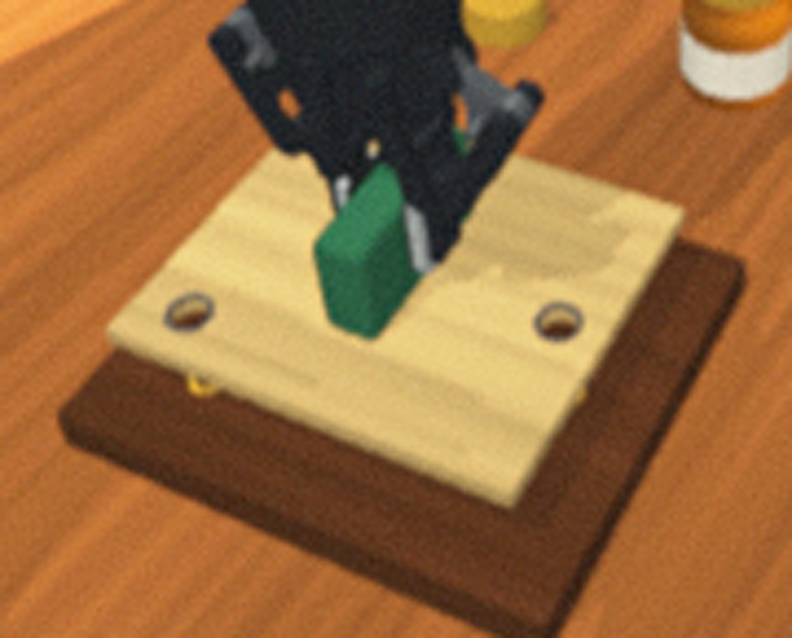

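```bash
python3 - <<'E'
from pose import *
o=pickle.load(open("pics/o6.pkl","rb"))
h=lambda i:(*H[i],.008)
top=[((202,228),h(0)),((410,204),h(1)),((458,247),(-.09,-.075,.008))]
scene=[((189,313),h(1)),((559,322),h(2)),((107,331),(-.09,-.075,.008)),((685,210),(.09,.075,.008)),((510,490),(.09,-.075,.008))]
x=solve(o,top,scene,4.4,(285,175),(110,200),.05)
x=solve(o,[],scene,4.4,(285,175),(110,200),.05)
E
```

```text
pos [ 0.537  -0.2107  0.0517] deg [ 6.17 -1.62 -0.97] res px [ 0.01  0.03  0.14 -0.03 -0.51 -0.04 -0.02  0.22  0.13 -0.14 -0.55 -0.18
  0.12 -0.03  0.15  0.17 -0.41 -0.24]
hole pos [[0.4665, -0.163, 0.0489], [0.4783, -0.2724, 0.0511], [0.6066, -0.2031, 0.0535]]
pos [ 0.5356 -0.2092  0.0496] deg [ 6.13 -1.46 -0.68] res px [ 0.25  0.19 -0.01 -0.13 -0.17 -0.22 -0.11 -0.02  0.03  0.16 -0.37 -0.17]
hole pos [[0.4652, -0.1615, 0.0472], [0.4769, -0.2708, 0.0488], [0.6052, -0.2017, 0.0512]]
```

Both cameras now put the cover within about 1.5 mm of centre over the press, yaw within 0.3°, about 19–21 mm above the pack. The brass threads show through holes a and b. The arm is still (0.002 rad/s), so I'm handing in.

```bash
python3 st.py .5372 -.2102 6.2; python3 -c "
from cell import job_done
print(job_done())"
```

```text
g [ 0.5364 -0.2101  0.0903] yaw -173.81 ax [ 0.0073  0.0098 -0.9999] yz -0.0083 tcp [ 0.5353 -0.2116  0.2453] t 24.15 w 0.0236 F [ 0.5 -0.  -1.8] qd 0.003
need shift [ 0.015 -0.002] yaw 0.01
tilt err world now [0.003  0.0057]  in final frame [0.003  0.0057] q [-0.041  0.349 -0.404 -0.014 -0.811  0.158]
the job is handed in; nothing more can be done
None
```

I picked the cover up by its green grip with a 30 N grip setting, carried it well above the jar and weight, and turned it about 29.6° to match the press. I handed the job in at 24 s with the arm still holding it over the press.

**Last checks:**
- **Position:** the camera fit puts the cover within about 1.5 mm of centre over the press and its yaw within about 0.3°. The brass threads show through holes a and b in the top view. Hole c was hidden there by the arm, so its position comes only from the fit.
- **Height:** the underside is about 19 mm above the pack by the joint readings and by the fit to both cameras, and about 21 mm by the scene camera alone.
- **Steadiness:** the arm was still (0.003 rad/s), the grip opening held at 23.6 mm, and the wrist force was about 2 N.

**Where they disagreed:** the level reading differs between sources. The joint readings say the tool is within 0.4° of its tilt at the grasp, when the cover lay flat. The camera fit suggests about 1° on each of the two tilt axes, which is near the limit of what it can resolve.

The arm tilted slightly during fast moves and these rows cannot correct tilt directly. I brought it back with a few up-and-down passes over the press before the final descent. I saw no sign of contact with the press. I took no final picture to confirm that the jar, tape roll and weight had not moved, but the cover passed well above the jar and weight and never went near the tape roll.

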